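# Screw down the upper dish of a pastry stand

## Robot

A 6-joint arm with a two-finger parallel gripper is mounted at the origin on the work surface. World frame = base frame: x ahead of the robot, y to its left, z up, the work surface at z = 0. Lengths are in m, angles in rad, forces in N, time in s.
With the tool pointing down it reaches from about 0.25 to 0.725 m from the base axis. Payload 4 kg.
Tool frame: the origin (TCP) lies on the centre line of the jaws, within the pads' length; the fingertips stand 17 mm ahead of it and the grasp point (between the pads) lies 2 mm behind it; z points along the fingers, y is the line along which they close (so a half turn about z gives the same grasp; the last joint's range is limited). The gripper opens to 85 mm and grips with 20 to 120 N. Pads are 22 mm wide; open, the fingers measure 114 mm over their backs; the gripper's body (76 mm by 85 mm) begins 54 mm behind the grasp point. The pads swing forward as they close: fully open they stand 13 mm farther back than shut.
Start: joints at [-1.31, 0.241, 0.005, 1.335, 0, 1.571], TCP at [0.129, -0.483, 0.248] pointing down, gripper open.
Joint ranges: [-2.72, 2.72], [-1.05, 1.87], [-1.09, 1.28], [-1.99, 2.15], [-1.42, 1.44], [-3.14, 3.14]. Speed limits (rad/s): [2.79, 2.79, 3.14, 3.14, 3.14, 3.14].

## Interface

Orientations are given as a unit quaternion [x, y, z, w].
In Python, from workcell import get_obs, imaging, order gives the robot as it stands.
- The arm moves only by the tool apply_moves, never from a script. Its argument "targets" is a list that holds one entry, the list of rows, each a list of 5 numbers: the shift along the world's x, y, z in units of 40 mm (1.0 is 40 mm), then the turn about the world's z in degrees, then the gripper command: -1 is shut, 1 is fully open, values between are in proportion. In form: [[[dx, dy, dz, turn, fingers], ...]]. A call has 1 to 8 rows; each row shifts and turns the commanded pose from where the row before left it; what a row does not reach is not made up. A row lasts 1/12 s, in which the tool goes at most 41.7 mm and 7.16 degrees, less where a joint would pass 70% of its speed; a pose out of reach is approached as far as the arm can. A call is refused whole if a number of a shift passes 1 or a number of a turn 7.16, either way. A call with a gripper value outside its range is refused whole. The fingers move at their own pace and stop on an object; the grip force is fixed at half the most. Time passes only in rows, so rows that do not move let the fingers close. It gives the time, the measured TCP pose, the force, the opening and the grip force at its end, in the units of the state.
- get_obs(): the state, without advancing time (a new reading comes with each control period).
- imaging.camera(name): name is "scene" or "top"; returns (picture, depth): 420x560x3 uint8, blue, green, red; 420x560 float32, m along the optical axis (not along the pixel's ray), 0 where there is no reading.
- imaging.get_calibration(name): a dict with "camera_matrix" (3x3 intrinsics, pixels), "eye" and "rotation" of the camera in the world. Camera axes: x right, y down, z forward; pixel columns grow to the right and rows downward; lengths in m; the calibration is good to about 2 mm. A picture is of the moment at which its call begins. get_calibration takes no time and is no camera call.
- order.job_done(): hands the job in; it is judged then, once.
The state is a dict: "clock": time; "joint_pos": joint angles; "joint_vel": joint speeds; "tau": joint torques, N m; "eef_pos": TCP position; "tool_rot": TCP orientation; "ft_force": force on the tool from outside, world axes, zero at the start; "ft_torque": the same for the moment, N m; "grip_width": finger opening in m; "grasp_force": force on a finger pad.
Only numpy, scipy, OpenCV 4.12 (cv2) and the standard library are available. Lean on these libraries where they do the work, as an engineer would, in place of code of your own. Each camera call takes 0.05 s, during which the arm holds its last target. There are 200 camera calls.

## Task

The upper dish of the two-tier pastry stand is only resting on its column: pick up the brass wing nut from the counter and fasten the dish with it. Set the nut level on the threaded spindle and, so that it does not cross-thread, keep it lightly on the thread and turn it backward (counter-clockwise from above) until it has ridden up and you feel the thread start drop; then run it forward (clockwise) all the way down until it is snug on the dish, without forcing it or overtightening on the ceramic, and let go. Leave the plates and the tongs where they are.

Things in the scene. Friction and masses are not known exactly. Their poses are not given: they have to be found in the camera images.
- nut: Brass wing nut, closed on top, 61 mm tall, 0.16 kg, standing open end down. Hub 46 mm across (50 over ribs), 37 mm high, with a grip bar on top. Origin: centre of the underside; z up its axis, x along the bar. Bore 34.8 mm across, 32 mm deep; inside, 6 mm above the underside, three short thread lugs, 29.6 mm across between tips: three-start right-hand thread. Snug takes 0.25 to 0.5 N m.
- nut_bar (a point): Middle of the nut's upright grip bar: 68 mm long (along the nut's x), 10 mm thick (y; 13 mm at its rounded ends), 24 mm high, its centre 49 mm above the nut's underside. Pinch it from above across its thickness; the hub is wider than the bar, so fingertips must stay more than 37 mm above the nut's underside. The bar looks the same turned by half a turn.
- spindle_top (a point): Centre of the flat top end of the fixed upright brass spindle on the stand, 160.5 mm above the counter; the nut goes over it. Its nose is 27.6 mm across with a 2 mm chamfer; below lie three rounded thread ridges, 32.8 mm across. Lead 19.5 mm a turn (3.1 mm per rad); play in the thread about 1 mm up and down and 1 mm sideways.
- thread_ends (a point): On the spindle's axis at the height of the blunt upper ends of its three ridges (centre line, 155.6 mm above the counter). Where they lie round the axis changes each time and is NOT given by this reading. Ends come every third of a turn. Turned backward on the ridges the nut climbs until its underside is 151 to 152 mm above the counter, then drops about 6 mm to 146 mm.
- stand: Two-tier pastry stand, heavy, fixed. Origin: centre of the underside of its lower dish (210 mm across, with cakes up to 60 mm high); z up along the column. The brass column ends 130 mm up in a shoulder 62 mm across, on which the upper dish rests; the spindle rises from it. Pressing the nut on the spindle with more than 50 N spoils the thread; 3 to 6 N is enough to keep it on.
- dish: Upper dish, glazed ceramic, 170 mm across, 6 mm thick, rim 14 mm high, 0.55 kg, loose, lying on the column's shoulder with the spindle through its 37 mm hole. Origin: centre of its underside, 130 mm above the counter; its flat top, where the nut comes to sit, is at 136 mm. It breaks if the nut presses it with more than about 50 N.
- eclair_plate: Bystander: dark plate 150 mm across with two eclairs, 40 mm high. Origin: centre of its underside.
- cake_plate: Bystander: dark plate 120 mm across with two small tall cakes, 60 mm high. Origin: centre of its underside.
- tongs: Bystander: steel pastry tongs lying flat, 200 mm long, 16 mm high. Origin: underside near the middle; x runs from the hinge to the tips.
There are look-alikes about, which are no part of the job. Several things have the shape of the nut; the one meant has the colours described above.

How it is judged:
By the outcome, as a careful person would: the job done as asked, in the order asked, and still so for the second after the job is handed in, with the robot touching nothing.
It also fails if it takes over 72 s, if anything falls off the work surface, if the arm or the gripper's body presses on something with over 40 N, if the wrist force passes 120 N, or if a joint passes its speed limit or range.

## Working session

There is one attempt and no reset: what is moved stays moved. The work goes in short steps, Python scripts to look and compute and a tool call to move; the robot and the scene stay as the last step left them, time stands still between calls to the robot, and variables do not carry over. Pictures are saved under pics/ and viewed, at most 10 in all, crops included, and the job is handed in when it is done.

Besides the shell and the picture viewer there is one more tool, called after "Request:" as name(argument=value, ...) on one line, values as JSON. apply_moves: Moves the arm, as the interface text tells. Its arguments: {"type":"object","properties":{"targets":{"type":"array","items":{"type":"array","items":{"type":"array","items":{"type":"number"}}}}},"required":["targets"]}

```bash
mkdir -p pics; cat > h.py <<'E'
import numpy as np, cv2
from workcell import get_obs, imaging, order
def cast(name,u,v,z):
    c=imaging.get_calibration(name);K=np.array(c["camera_matrix"]);R=np.array(c["rotation"]);e=np.array(c["eye"])
    d=R@np.linalg.inv(K)@np.array([u,v,1.]);return e+d*(z-e[2])/d[2]
def cloud(name,dep):
    c=imaging.get_calibration(name);K=np.array(c["camera_matrix"]);R=np.array(c["rotation"]);e=np.array(c["eye"])
    v,u=np.indices(dep.shape);r=np.stack([u,v,np.ones_like(u)],-1)@np.linalg.inv(K).T
    return (r*dep[...,None])@R.T+e
E
python3 - <<'E'
from h import *
for n in("scene","top"):
    p,d=imaging.camera(n);cv2.imwrite(f"pics/{n}0.png",p);np.save(f"{n}0.npy",d)
    c=imaging.get_calibration(n);print(n,np.round(c["eye"],3),np.round(c["rotation"],3).tolist(),c["camera_matrix"])
o=get_obs();print({k:np.round(v,3).tolist() for k,v in o.items()})
E
```

```text
scene [1.024 0.644 0.708] [0.259, 0.854, -0.432, -0.126] [[387.09239186   0.         283.42134529]
 [  0.         387.09239186 208.94816255]
 [  0.           0.           1.        ]]
top [0.42  0.004 1.052] [0.711, -0.697, 0.065, -0.07] [[379.83380707   0.         280.34108573]
 [  0.         379.83380707 210.91144484]
 [  0.           0.           1.        ]]
{'clock': 0.1, 'joint_pos': [-1.31, 0.241, 0.004, 1.335, -0.0, 1.571], 'joint_vel': [0.0, -0.002, 0.004, -0.002, -0.001, 0.0], 'tau': [-0.0, -37.314, 25.301, 0.011, -0.0, -0.0], 'eef_pos': [0.129, -0.483, 0.247], 'tool_rot': [0.992, 0.13, -0.0, -0.001], 'ft_force': [0.443, 0.211, -0.181], 'ft_torque': [0.006, 0.011, -0.021], 'grasp_force': 0.0, 'grip_width': 0.085}
```

View pics/scene0.png

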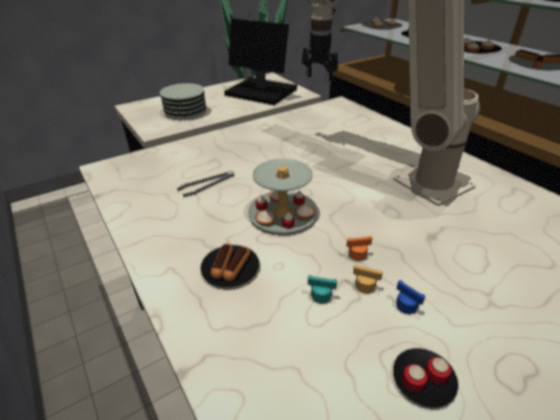

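View pics/top0.png

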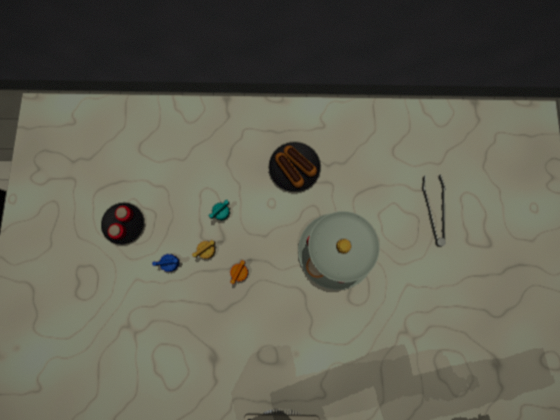

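Four nut-shaped things. In the scene view they are teal (321,288), orange (358,248), yellow-brass (367,279) and blue (408,297). In the top view they are (221,211), (239,272), (206,250) and (169,263). The yellow-brass one fits "brass"; I'll confirm it with a crop. The spindle is at top (344,246) and scene (283,172).

```bash
cat > h.py <<'E'
import numpy as np, cv2
from scipy.spatial.transform import Rotation as Ro
from workcell import get_obs, imaging, order
def cal(name):
    c=imaging.get_calibration(name);return np.array(c["camera_matrix"]),Ro.from_quat(c["rotation"]).as_matrix(),np.array(c["eye"])
def cast(name,u,v,z):
    K,R,e=cal(name);d=R@np.linalg.inv(K)@np.array([u,v,1.]);return e+d*(z-e[2])/d[2]
def tri(a,b):
    A=np.zeros((3,3));y=np.zeros(3)
    for n,(u,v) in(("top",a),("scene",b)):
        K,R,e=cal(n);d=R@np.linalg.inv(K)@np.array([u,v,1.]);d/=np.linalg.norm(d);P=np.eye(3)-np.outer(d,d);A+=P;y+=P@e
    return np.linalg.solve(A,y)
def brass(p,box):
    h=cv2.cvtColor(p,cv2.COLOR_BGR2HSV);m=cv2.inRange(h,(14,120,70),(32,255,255));k=np.zeros_like(m);x,y,w,g=box;k[y:y+g,x:x+w]=m[y:y+g,x:x+w];return k
E
python3 - <<'E'
from h import *
T=cv2.imread("pics/top0.png");S=cv2.imread("pics/scene0.png");dT=np.load("top0.npy")
m=brass(T,(185,230,40,40));ys,xs=np.nonzero(m)
print("nut top mask",len(xs),xs.mean(),ys.mean(),xs.min(),xs.max(),ys.min(),ys.max())
# bar by depth: pixels whose height >45mm
K,R,e=cal("top")
pts=[]
for v,u in zip(ys,xs):
    d=R@np.linalg.inv(K)@np.array([u,v,1.]);pts.append(e+d*dT[v,u])
pts=np.array(pts);b=pts[(pts[:,2]>.05)&(pts[:,2]<.075)]
print("bar pts",len(b),np.percentile(pts[:,2],[5,50,95]),b.mean(0),(b.max(0)+b.min(0))/2)
r=cv2.minAreaRect((b[:,:2]*1e3).astype(np.float32));print(r)
w,V=np.linalg.eigh(np.cov(b[:,:2].T));print("axis deg",np.degrees(np.arctan2(V[1,1],V[0,1])),np.sqrt(w))
ms=brass(T,(325,228,40,40));ys,xs=np.nonzero(ms);print("sp",len(xs),xs.mean(),ys.mean(),xs.min(),xs.max(),ys.min(),ys.max());u,v=xs.mean(),ys.mean();print(cast("top",u,v,.1605),dT[int(v),int(u)])
q=brass(S,(270,160,28,22));ys,xs=np.nonzero(q);print("sp scene",len(xs),xs.mean(),ys.mean(),xs.min(),xs.max(),ys.min(),ys.max())
print("tri(top centre, scene mid-spindle):",tri((u,v),(xs.mean(),ys.mean())))
f=lambda I,x,y,w,h,s:cv2.resize(I[y:y+h,x:x+w],None,fx=s,fy=s,interpolation=cv2.INTER_CUBIC)
a=f(T,140,190,120,100,3.3);b2=f(S,300,225,130,100,3);c=f(T,320,220,60,50,6);d=f(S,250,150,60,50,6)
o=np.zeros((600,800,3),np.uint8)
for I,x,y in((a,0,0),(b2,400,0),(c,0,300),(d,400,300)):
    g=o[y:y+min(300,600-y),x:x+400];h,w=min(g.shape[0],I.shape[0]),min(g.shape[1],I.shape[1]);g[:h,:w]=I[:h,:w]
cv2.imwrite("pics/crop1.png",np.clip(o*1.3,0,255))
E
```

```text
nut top mask 253 204.52964426877472 249.38339920948616 192 214 240 258
bar pts 102 [0.02756338 0.03896403 0.06306105] [0.50929694 0.21448363 0.06027927] [0.50913123 0.21405019 0.0590971 ]
((509.73431396484375, 215.07151794433594), (11.469305992126465, 64.87356567382812), 37.394962310791016)
axis deg 126.99784347670146 [0.00297636 0.01874713]
sp 151 343.5496688741722 245.47019867549668 337 350 239 252
[ 0.51273046 -0.1369307   0.1605    ] 0.8900879
sp scene 88 281.97727272727275 172.0340909090909 278 286 167 177
tri(top centre, scene mid-spindle): [ 0.51479949 -0.13968123  0.14605378][ WARN:0@0.326] global loadsave.cpp:1063 imwrite_ Unsupported depth image for selected encoder is fallbacked to CV_8U.
```

View pics/crop1.png

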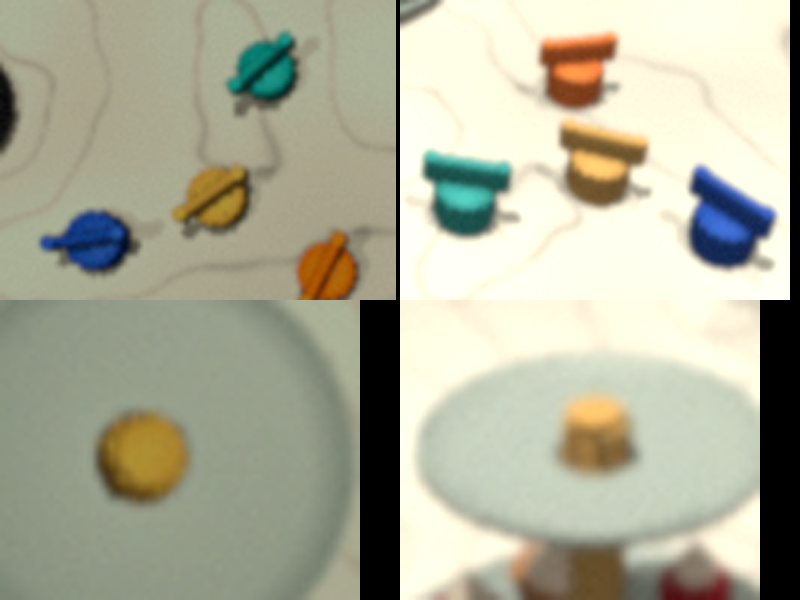

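The crop confirms it: the yellow-brass nut at top (206,250), with the bar axis at about 127°. Its bar top reads at 60 mm, as it should. The spindle is a brass stub in the dish. Now approaching.

Request:
apply_moves(targets=[[[0.475, 0.87, 0, 5.6, 0.2], [0.475, 0.87, 0, 5.6, 0.2], [0.475, 0.87, 0, 5.6, 0.2], [0.475, 0.87, 0, 5.6, 0.2], [0.475, 0.87, 0, 5.6, 0.2], [0.475, 0.87, 0, 5.6, 0.2], [0.475, 0.87, 0, 5.6, 0.2], [0.475, 0.87, 0, 5.6, 0.2]]])

```text
clock: 0.77
eef_pos: [0.281, -0.2028, 0.2481]
tool_rot: [0.866, 0.5, 0.0, -0.0]
ft_force: [1.1, -0.2, 0.0]
grip_width: 0.0509
grasp_force: 0.0
```

Request:
apply_moves(targets=[[[0.475, 0.87, 0, 5.6, 0.2], [0.475, 0.87, 0, 5.6, 0.2], [0.475, 0.87, 0, 5.6, 0.2], [0.475, 0.87, 0, 5.6, 0.2], [0.475, 0.87, 0, 5.6, 0.2], [0.475, 0.87, 0, 5.6, 0.2], [0.475, 0.87, 0, 5.6, 0.2], [0.475, 0.87, 0, 5.6, 0.2]]])

```text
clock: 1.43
eef_pos: [0.4331, 0.0758, 0.248]
tool_rot: [0.61, 0.793, -0.0, -0.0]
ft_force: [0.6, -1.1, 0.7]
grip_width: 0.0514
grasp_force: 0.0
```

Request:
apply_moves(targets=[[[0.475, 0.87, 0, 5.6, 0.2], [0.475, 0.87, 0, 5.6, 0.2], [0.475, 0.87, 0, 5.6, 0.2], [0.475, 0.87, 0, 5.6, 0.2], [0, 0, 0, 0, 0.2], [0, 0, 0, 0, 0.2]]])

```text
clock: 1.93
eef_pos: [0.5089, 0.2146, 0.2464]
tool_rot: [0.445, 0.895, -0.001, -0.001]
ft_force: [-0.6, -0.6, -0.2]
grip_width: 0.0514
grasp_force: 0.0
```

```bash
python3 - <<'E'
from h import *
o=get_obs();print(o["clock"],np.round(o["eef_pos"],4),np.round(o["tool_rot"],4),np.degrees(o["joint_pos"]).round(1),o["grip_width"],np.round(o["ft_force"],2))
q=o["tool_rot"];print("theta",np.degrees(2*np.arctan2(q[1],q[0])))
# spindle / dish check from first pictures
T=cv2.imread("pics/top0.png");h=cv2.cvtColor(T,cv2.COLOR_BGR2HSV);print(h[230,330],h[215,345],h[200,380],h[150,230])
E
```

```text
1.9333 [0.5089 0.2146 0.2464] [ 0.4455  0.8953 -0.0012 -0.0009] [22.9 19.9  8.5 78.7 -0.  75.8] 0.05144139805287627 [-0.63 -0.55 -0.21]
theta 127.09021506115661
[ 44  32 118] [ 46  31 108] [ 28  37 131] [ 24  45 119]
```

Request:
apply_moves(targets=[[[0.02, 0, -0.9, 0, 0.2], [0, 0, -0.9, 0, 0.2], [0, 0, -0.9, 0, 0.2], [0, 0, -0.9, 0, 0.2], [0, 0, -0.6, 0, 0.2], [0, 0, -0.4, 0, 0.2], [0, 0, -0.1, 0, 0.2], [0, 0, 0, 0, 0.2]]])

```text
clock: 2.6
eef_pos: [0.5082, 0.2114, 0.0593]
tool_rot: [0.447, 0.894, -0.001, -0.001]
ft_force: [-0.2, 0.4, 0.7]
grip_width: 0.0511
grasp_force: 0.0
```

Request:
apply_moves(targets=[[[0, 0, 0, 0, -1], [0, 0, 0, 0, -1], [0, 0, 0, 0, -1], [0, 0, 0, 0, -1], [0, 0, 0, 0, -1], [0, 0, 0, 0, -1]]])

```text
clock: 3.1
eef_pos: [0.5108, 0.2132, 0.0621]
tool_rot: [0.447, 0.895, 0.001, 0.001]
ft_force: [-2.2, -1.4, 5.9]
grip_width: 0.0085
grasp_force: 60.1
```

Request:
apply_moves(targets=[[[0, 0, 0.5, 0, -1], [0, 0, 0.9, 0, -1], [0, 0, 0.9, 0, -1], [0, 0, 0.9, 0, -1], [0, 0, 0.9, 0, -1], [0, 0, 0.6, 0, -1], [0, 0, 0, 0, -1], [0, 0, 0, 0, -1]]])

```text
clock: 3.77
eef_pos: [0.5105, 0.2133, 0.2501]
tool_rot: [0.447, 0.895, 0.002, 0.001]
ft_force: [-0.2, 0.1, -2.5]
grip_width: 0.0084
grasp_force: 59.2
```

```bash
python3 - <<'E' 2>/dev/null
from h import *
o=get_obs();print(o["clock"],np.round(o["eef_pos"],4),np.round(o["tool_rot"],4),o["grip_width"],np.round(o["ft_force"],2),np.round(o["ft_torque"],3))
I=[]
for n in("scene","top"):
    p,d=imaging.camera(n);cv2.imwrite(f"pics/{n}1.png",p);K,R,e=cal(n)
    w=K@R.T@(o["eef_pos"]-e);u,v=(w[:2]/w[2]).astype(int);print(n,u,v)
    I.append(cv2.resize(p[max(v-60,0):v+60,max(u-50,0):u+50],(400,480),interpolation=cv2.INTER_CUBIC))
cv2.imwrite("pics/c2.png",np.hstack(I))
E
```

```text
3.7667 [0.5105 0.2133 0.2501] [0.4466 0.8947 0.0016 0.0014] 0.00840081617812064 [-0.17  0.05 -2.54] [-0.04   0.054 -0.023]
scene 378 201
top 185 239
```

View pics/c2.png

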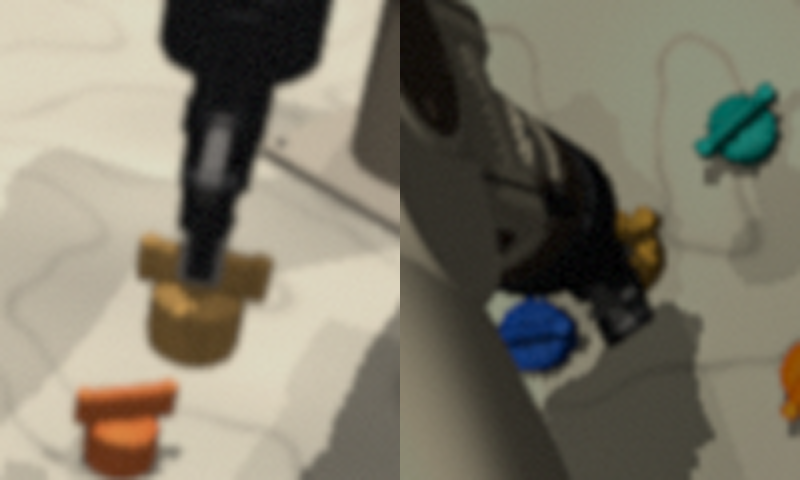

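The nut is held upright with the fingers at the middle of its bar (scene about (378,205)). Now carrying it above the spindle and pre-turning the wrist so there is range both ways.

Request:
apply_moves(targets=[[[0.01, -0.6, 0, 6.9, -1], [0.01, -0.8, 0, 6.9, -1], [0.01, -0.8, 0, 6.9, -1], [0.01, -0.8, 0, 6.9, -1], [0.01, -0.8, 0, 6.9, -1], [0.01, -0.8, 0, 6.9, -1], [0.01, -0.8, 0, 6.9, -1], [0.01, -0.8, 0, 6.9, -1]]])

```text
clock: 4.53
eef_pos: [0.5113, -0.0365, 0.2458]
tool_rot: [-0.022, 1.0, 0.0, -0.002]
ft_force: [-0.2, -0.6, -1.3]
grip_width: 0.0085
grasp_force: 59.1
```

Request:
apply_moves(targets=[[[0, -0.8, 0, 6.9, -1], [0, -0.8, 0, 6.9, -1], [0, -0.6, 0, 6.9, -1], [0, -0.4, 0, 6.9, -1], [0, 0, 0, 0, -1], [0, 0, 0, 0, -1], [0, 0, 0, 0, -1]]])

```text
clock: 5.12
eef_pos: [0.5121, -0.1384, 0.2468]
tool_rot: [-0.256, 0.967, 0.001, -0.001]
ft_force: [-0.3, 0.6, -1.9]
grip_width: 0.0084
grasp_force: 59.1
```

```bash
python3 - <<'E' 2>/dev/null
from h import *
o=get_obs();q=o["tool_rot"];print(o["clock"],np.round(o["eef_pos"],4),np.round(q,4),"th",np.degrees(2*np.arctan2(q[1],q[0])),np.degrees(o["joint_pos"]).round(1),o["grip_width"],np.round(o["ft_force"],2),np.round(o["ft_torque"],3))
p,d=imaging.camera("scene");cv2.imwrite("pics/scene2.png",p)
K,R,e=cal("scene")
for z in(.05+.1,.17,.19,.21):
    w=K@R.T@(np.array([*o["eef_pos"][:2],z])-e);print(z,(w[:2]/w[2]).round(1))
for z in (.146,.150): print("scene cast old spindle",cast("scene",282,172,z), "top",cast("top",343.55,245.47,z))
m=brass(p,(255,120,55,62))
for r in range(130,182,2):
    x=np.nonzero(m[r])[0]
    if len(x):print(r,x.min(),x.max(),len(x),end=" | ")
cv2.imwrite("pics/c3.png",cv2.resize(p[110:210,225:345],None,fx=5,fy=5,interpolation=cv2.INTER_CUBIC))
E
```

```text
5.1167 [ 0.5121 -0.1384  0.2468] [-0.2559  0.9667  0.001  -0.0013] th 209.65463937996694 [-15.1  17.4   5.   77.7   0.  -44.8] 0.008368257895744208 [-0.31  0.63 -1.91] [-0.001 -0.033 -0.046]
0.15000000000000002 [283.3 170.8]
0.17 [283.2 164.6]
0.19 [283.1 158.2]
0.21 [283.1 151.7]
scene cast old spindle [ 0.51503282 -0.14050405  0.146     ] top [ 0.51423989 -0.13922031  0.146     ]
scene cast old spindle [ 0.51865109 -0.13492029  0.15      ] top [ 0.51382363 -0.13858891  0.15      ]
142 280 282 3 | 144 278 282 5 | 146 278 282 5 | 148 277 288 12 | 150 276 290 15 | 152 276 290 15 | 154 276 290 15 | 156 277 290 14 | 158 277 290 14 | 160 277 289 13 | 162 279 287 9 | 168 280 284 5 | 170 278 286 9 | 172 278 286 9 | 174 278 287 10 | 176 278 287 10 |
```

View pics/c3.png

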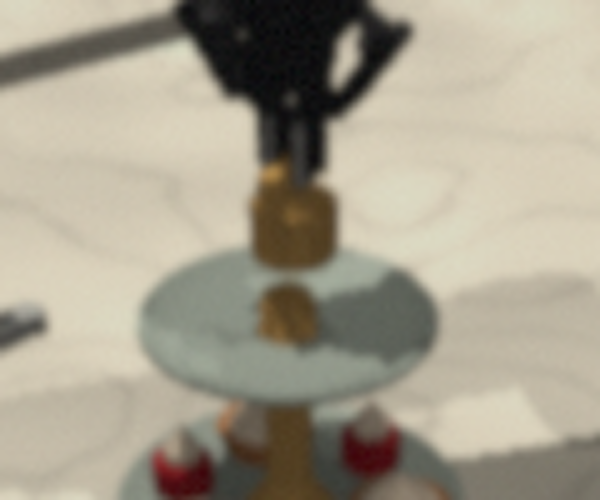

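Nut columns are 276–290 and the spindle's are 278–287, so the nut sits about 1 px (2.5 mm) to the right. That matches the triangulated spindle at about (0.514, −0.139). Correcting and lowering.

Request:
apply_moves(targets=[[[0.07, -0.01, 0, 0, -1], [0, 0, -0.2, 0, -1], [0, 0, -0.2, 0, -1], [0, 0, -0.15, 0, -1], [0, 0, -0.1, 0, -1], [0, 0, -0.05, 0, -1], [0, 0, 0, 0, -1], [0, 0, 0, 0, -1]]])

```text
clock: 5.83
eef_pos: [0.5157, -0.1395, 0.2202]
tool_rot: [-0.257, 0.967, 0.0, -0.0]
ft_force: [0.1, 0.1, -1.8]
grip_width: 0.0086
grasp_force: 59.2
```

Request:
apply_moves(targets=[[[0, 0, -0.05, 0, -1], [0, 0, -0.05, 0, -1], [0, 0, 0, 0, -1]]])

```text
clock: 6.08
eef_pos: [0.5156, -0.1395, 0.2161]
tool_rot: [-0.257, 0.967, 0.0, -0.0]
ft_force: [0.1, -0.3, -1.5]
grip_width: 0.0087
grasp_force: 59.2
```

Request:
apply_moves(targets=[[[0, 0, -0.04, 0, -1], [0, 0, -0.04, 0, -1], [0, 0, 0, 0, -1]]])

```text
clock: 6.33
eef_pos: [0.5155, -0.1396, 0.213]
tool_rot: [-0.257, 0.967, -0.0, -0.0]
ft_force: [-0.3, -0.8, -1.7]
grip_width: 0.0083
grasp_force: 59.1
```

Request:
apply_moves(targets=[[[0, 0, -0.04, 0, -1], [0, 0, -0.03, 0, -1], [0, 0, 0, 0, -1]]])

```text
clock: 6.58
eef_pos: [0.5156, -0.1394, 0.2099]
tool_rot: [-0.257, 0.967, 0.0, -0.0]
ft_force: [0.3, -0.5, -2.4]
grip_width: 0.0086
grasp_force: 59.1
```

Request:
apply_moves(targets=[[[0, 0, -0.03, 0, -1], [0, 0, -0.02, 0, -1], [0, 0, 0, 0, -1]]])

```text
clock: 6.83
eef_pos: [0.5158, -0.1394, 0.2086]
tool_rot: [-0.257, 0.966, 0.0, 0.0]
ft_force: [-0.5, 0.6, 1.6]
grip_width: 0.0087
grasp_force: 59.6
```

Contact at about 3.5 N, with the underside near 146.6 mm (TCP minus 62 mm). Turning backward, with the climb fed forward.

Request:
apply_moves(targets=[[[0, 0, -0.01, 0, -1], [0, 0, 0, 4, -1], [0, 0, 0.005, 4, -1], [0, 0, 0.005, 4, -1]]])

```text
clock: 7.17
eef_pos: [0.5155, -0.1399, 0.2089]
tool_rot: [-0.358, 0.934, -0.0, -0.0]
ft_force: [-2.4, 0.5, 4.3]
grip_width: 0.0086
grasp_force: 60.0
```

Request:
apply_moves(targets=[[[0, 0, 0.005, 4, -1], [0, 0, 0.005, 4, -1], [0, 0, 0.005, 4, -1], [0, 0, 0.005, 4, -1]]])

```text
clock: 7.5
eef_pos: [0.5153, -0.1398, 0.2097]
tool_rot: [-0.484, 0.875, -0.0, -0.0]
ft_force: [-3.4, -1.2, 5.6]
grip_width: 0.0084
grasp_force: 60.0
```

Request:
apply_moves(targets=[[[0, 0, 0.005, 4, -1], [0, 0, 0.005, 4, -1], [0, 0, 0.005, 4, -1], [0, 0, 0.005, 4, -1]]])

```text
clock: 7.83
eef_pos: [0.5151, -0.1397, 0.2106]
tool_rot: [-0.601, 0.799, -0.0, -0.0]
ft_force: [-2.7, 0.2, 5.7]
grip_width: 0.0085
grasp_force: 60.1
```

Request:
apply_moves(targets=[[[0, 0, 0.005, 4, -1], [0, 0, 0.005, 4, -1], [0, 0, 0.005, 4, -1], [0, 0, 0.005, 4, -1]]])

```text
clock: 8.17
eef_pos: [0.5149, -0.1397, 0.2114]
tool_rot: [-0.706, 0.708, 0.0, -0.001]
ft_force: [-4.0, 0.5, 6.6]
grip_width: 0.0085
grasp_force: 60.2
```

Request:
apply_moves(targets=[[[-0.01, 0, 0.004, 4, -1], [-0.01, 0, 0.004, 4, -1], [-0.01, 0, 0.004, 4, -1], [0, 0, 0.004, 4, -1]]])

```text
clock: 8.5
eef_pos: [0.5143, -0.1398, 0.2123]
tool_rot: [0.798, -0.603, 0.0, 0.0]
ft_force: [-2.4, 0.0, 6.3]
grip_width: 0.0085
grasp_force: 60.1
```

Request:
apply_moves(targets=[[[0, 0, 0.005, 4, -1], [0, 0, 0.005, 4, -1], [0, 0, 0.005, 4, -1], [0, 0, 0.005, 4, -1]]])

```text
clock: 8.83
eef_pos: [0.5141, -0.1399, 0.213]
tool_rot: [0.874, -0.486, 0.0, 0.0]
ft_force: [-3.0, 0.6, 5.9]
grip_width: 0.0084
grasp_force: 60.2
```

Request:
apply_moves(targets=[[[0, 0, 0.005, 4, -1], [0, 0, 0.005, 4, -1], [0, 0, 0.005, 4, -1]]])

```text
clock: 9.08
eef_pos: [0.5141, -0.1399, 0.2134]
tool_rot: [0.92, -0.392, 0.0, 0.001]
ft_force: [-2.8, -0.3, 5.2]
grip_width: 0.0085
grasp_force: 60.0
```

Request:
apply_moves(targets=[[[0, 0, 0.004, 4, -1], [0, 0, 0.004, 4, -1]]])

```text
clock: 9.25
eef_pos: [0.514, -0.1398, 0.2135]
tool_rot: [0.945, -0.326, -0.0, 0.0]
ft_force: [-2.2, 0.8, 3.3]
grip_width: 0.009
grasp_force: 59.8
```

Request:
apply_moves(targets=[[[0, 0, 0.003, 4, -1], [0, 0, 0.003, 4, -1]]])

```text
clock: 9.42
eef_pos: [0.5141, -0.1395, 0.2133]
tool_rot: [0.966, -0.259, -0.0, 0.0]
ft_force: [-1.7, -0.4, -0.1]
grip_width: 0.0083
grasp_force: 59.4
```

The upward force is gone, so the thread ends are passed. Lowering to follow the drop of about 6 mm.

Request:
apply_moves(targets=[[[0, 0, -0.03, 3, -1], [0, 0, -0.03, 0, -1], [0, 0, 0, 0, -1]]])

```text
clock: 9.67
eef_pos: [0.5142, -0.1396, 0.2101]
tool_rot: [0.972, -0.236, -0.001, 0.0]
ft_force: [-0.7, -1.7, -2.3]
grip_width: 0.0087
grasp_force: 59.1
```

Request:
apply_moves(targets=[[[0, 0, -0.03, 0, -1], [0, 0, -0.02, 0, -1], [0, 0, 0, 0, -1]]])

```text
clock: 9.92
eef_pos: [0.5144, -0.1396, 0.2089]
tool_rot: [0.972, -0.236, -0.0, 0.0]
ft_force: [-1.6, -1.2, -0.2]
grip_width: 0.0084
grasp_force: 59.3
```

Request:
apply_moves(targets=[[[0, 0, -0.03, 0, -1], [0, 0, 0, 0, -1], [0, 0, 0, 0, -1]]])

```text
clock: 10.17
eef_pos: [0.5145, -0.1396, 0.2086]
tool_rot: [0.972, -0.236, 0.0, 0.0]
ft_force: [-3.8, -0.8, 5.3]
grip_width: 0.0082
grasp_force: 60.0
```

It dropped about 5 mm and is seated again at 146–147 mm. Running forward (clockwise).

Request:
apply_moves(targets=[[[-0.01, 0, -0.004, -5, -1], [-0.01, 0, -0.007, -5, -1], [0, 0, -0.007, -5, -1], [0, 0, -0.007, -5, -1]]])

```text
clock: 10.5
eef_pos: [0.5146, -0.1401, 0.2076]
tool_rot: [0.915, -0.403, 0.001, 0.0]
ft_force: [-0.9, -1.9, 2.7]
grip_width: 0.0083
grasp_force: 59.8
```

Request:
apply_moves(targets=[[[0, 0, -0.007, -5, -1], [0, 0, -0.007, -5, -1], [0, 0, -0.007, -5, -1], [0, 0, -0.007, -5, -1]]])

```text
clock: 10.83
eef_pos: [0.5147, -0.14, 0.2064]
tool_rot: [0.831, -0.556, 0.001, -0.0]
ft_force: [-1.0, -1.0, 3.7]
grip_width: 0.0084
grasp_force: 59.8
```

```bash
cat > s.py <<'E'
from h import *
o=get_obs();q=o["tool_rot"];print(round(o["clock"],2),np.round(o["eef_pos"],4),"th",np.degrees(2*np.arctan2(q[1],q[0])).round(1),"j6",np.degrees(o["joint_pos"][5]).round(1),np.round(o["ft_force"],2),np.round(o["ft_torque"],3))
E
python3 s.py
```

```text
10.83 [ 0.5147 -0.14    0.2064] th -67.5 j6 -127.7 [-0.95 -0.99  3.67] [-0.411  0.194  0.06 ]
```

Request:
apply_moves(targets=[[[0, 0, -0.007, -5, -1], [0, 0, -0.007, -5, -1], [0, 0, -0.007, -5, -1], [0, 0, -0.007, -5, -1], [0, 0, -0.007, -5, -1], [0, 0, -0.007, -5, -1], [0, 0, -0.007, -5, -1], [0, 0, -0.007, -5, -1]]])

```text
clock: 11.5
eef_pos: [0.5147, -0.1398, 0.2041]
tool_rot: [-0.591, 0.807, -0.001, 0.001]
ft_force: [-0.3, -0.5, 2.7]
grip_width: 0.0084
grasp_force: 59.7
```

Request:
apply_moves(targets=[[[0, 0, -0.007, -5, -1], [0, 0, -0.007, -5, -1], [0, 0, -0.007, -5, -1], [0, 0, -0.007, -5, -1], [0, 0, -0.007, -5, -1], [0, 0, -0.007, -5, -1], [0, 0, -0.007, -5, -1], [0, 0, -0.007, -5, -1]]])

```text
clock: 12.17
eef_pos: [0.5151, -0.1398, 0.202]
tool_rot: [-0.28, 0.96, -0.001, 0.002]
ft_force: [-0.2, -2.1, 2.4]
grip_width: 0.0082
grasp_force: 59.7
```

```bash
python3 s.py
```

```text
12.17 [ 0.5151 -0.1398  0.202 ] th 212.5 j6 -47.7 [-0.24 -2.11  2.38] [-0.288 -0.039  0.005]
```

Request:
apply_moves(targets=[[[0, 0, -0.007, -5, -1], [0, 0, -0.007, -5, -1], [0, 0, -0.007, -5, -1], [0, 0, -0.007, -5, -1], [0, 0, -0.007, -5, -1], [0, 0, -0.007, -5, -1], [0, 0, -0.007, -5, -1], [0, 0, -0.007, -5, -1]]])

```text
clock: 12.83
eef_pos: [0.5158, -0.14, 0.2]
tool_rot: [0.065, 0.998, -0.001, 0.003]
ft_force: [1.7, -2.2, 2.5]
grip_width: 0.0081
grasp_force: 59.7
```

Request:
apply_moves(targets=[[[0, 0, -0.007, -5, -1], [0, 0, -0.007, -5, -1], [0, 0, -0.007, -5, -1]]])

```text
clock: 13.08
eef_pos: [0.5157, -0.1402, 0.1992]
tool_rot: [0.195, 0.981, -0.0, 0.003]
ft_force: [1.3, -1.6, 2.0]
grip_width: 0.008
grasp_force: 59.7
```

```bash
python3 s.py
```

```text
13.08 [ 0.5157 -0.1402  0.1992] th 157.5 j6 7.3 [ 1.28 -1.6   2.05] [-0.579 -0.228  0.041]
```

Request:
apply_moves(targets=[[[0, 0, -0.005, -4, -1], [0, 0, -0.005, -4, -1]]])

```text
clock: 13.25
eef_pos: [0.5156, -0.1402, 0.1987]
tool_rot: [0.263, 0.965, -0.0, 0.002]
ft_force: [1.0, -2.0, 2.2]
grip_width: 0.0082
grasp_force: 59.7
```

```bash
python3 s.py
```

```text
13.25 [ 0.5156 -0.1402  0.1987] th 149.5 j6 15.3 [ 1.02 -1.98  2.22] [-0.624 -0.201  0.081]
```

Request:
apply_moves(targets=[[[0, 0, -0.005, -4, -1], [0, 0, -0.005, -4, -1]]])

```text
clock: 13.42
eef_pos: [0.5155, -0.1403, 0.1983]
tool_rot: [0.329, 0.944, -0.0, 0.002]
ft_force: [0.5, -1.8, 4.6]
grip_width: 0.0084
grasp_force: 59.8
```

```bash
python3 s.py
```

```text
13.42 [ 0.5155 -0.1403  0.1983] th 141.5 j6 23.3 [ 0.51 -1.78  4.6 ] [-0.551 -0.098  0.061]
```

Request:
apply_moves(targets=[[[0, 0, 0, -4, -1], [0, 0, 0, -4, -1]]])

```text
clock: 13.58
eef_pos: [0.5152, -0.1403, 0.1982]
tool_rot: [0.394, 0.919, -0.0, 0.002]
ft_force: [-0.7, -3.0, 2.5]
grip_width: 0.0088
grasp_force: 59.7
```

```bash
python3 s.py
```

```text
13.58 [ 0.5152 -0.1403  0.1982] th 133.5 j6 31.3 [-0.7 -3.   2.5] [-0.633 -0.022  0.115]
```

Request:
apply_moves(targets=[[[0, 0, 0, -3, -1], [0, 0, 0, -3, -1]]])

```text
clock: 13.75
eef_pos: [0.5149, -0.1405, 0.1982]
tool_rot: [0.442, 0.897, -0.0, 0.002]
ft_force: [-0.9, -2.3, 2.0]
grip_width: 0.0084
grasp_force: 59.7
```

```bash
python3 s.py
```

```text
13.75 [ 0.5149 -0.1405  0.1982] th 127.6 j6 37.2 [-0.87 -2.33  2.02] [-0.784  0.181  0.149]
```

It has stopped descending (underside at 136 mm) and the torque is building. Taking small steps to snug.

Request:
apply_moves(targets=[[[0, 0, 0, -2, -1], [0, 0, 0, -2, -1]]])

```text
clock: 13.92
eef_pos: [0.5149, -0.1407, 0.1981]
tool_rot: [0.472, 0.881, -0.001, 0.002]
ft_force: [-0.6, -4.0, 2.4]
grip_width: 0.0085
grasp_force: 59.7
```

```bash
python3 s.py
```

```text
13.92 [ 0.5149 -0.1407  0.1981] th 123.6 j6 41.1 [-0.57 -3.99  2.4 ] [-0.859  0.104  0.243]
```

Request:
apply_moves(targets=[[[0, 0, 0, -2, -1], [0, 0, 0, 0, -1]]])

```text
clock: 14.08
eef_pos: [0.5149, -0.1409, 0.1981]
tool_rot: [0.487, 0.873, -0.001, 0.002]
ft_force: [-0.3, -5.1, 2.5]
grip_width: 0.008
grasp_force: 59.7
```

```bash
python3 s.py
```

```text
14.08 [ 0.5149 -0.1409  0.1981] th 121.7 j6 43.1 [-0.26 -5.09  2.47] [-1.083 -0.034  0.157]
```

Request:
apply_moves(targets=[[[0, -0.02, 0, -2, -1], [0, -0.01, 0, -1, -1]]])

```text
clock: 14.25
eef_pos: [0.515, -0.1414, 0.1981]
tool_rot: [0.51, 0.86, 0.0, 0.002]
ft_force: [1.1, -3.7, 2.9]
grip_width: 0.0082
grasp_force: 59.9
```

```bash
python3 s.py
```

```text
14.25 [ 0.515  -0.1414  0.1981] th 118.7 j6 45.9 [ 1.1  -3.75  2.92] [-0.702 -0.186  0.296]
```

Request:
apply_moves(targets=[[[0, 0, 0, -2, -1], [0, 0, 0, -1, -1]]])

```text
clock: 14.42
eef_pos: [0.515, -0.1416, 0.1981]
tool_rot: [0.532, 0.847, -0.0, 0.002]
ft_force: [0.3, -5.7, 3.2]
grip_width: 0.0086
grasp_force: 60.0
```

```bash
python3 s.py
```

```text
14.42 [ 0.515  -0.1416  0.1981] th 115.7 j6 48.9 [ 0.27 -5.66  3.17] [-1.071 -0.226  0.49 ]
```

Request:
apply_moves(targets=[[[0, 0, 0, 0, -1]]])

```text
clock: 14.5
eef_pos: [0.515, -0.1417, 0.1981]
tool_rot: [0.532, 0.847, -0.0, 0.002]
ft_force: [1.2, -5.8, 2.6]
grip_width: 0.0085
grasp_force: 59.9
```

```bash
python3 s.py
```

```text
14.5 [ 0.515  -0.1417  0.1981] th 115.8 j6 48.9 [ 1.25 -5.83  2.56] [-1.051 -0.231  0.363]
```

Snug at roughly 0.36–0.49 N m. Letting go and lifting.

Request:
apply_moves(targets=[[[0, 0, 0, 0, 0], [0, 0, 0, 0, 0], [0, 0, 0, 0, 0], [0, 0, 0, 0, 0]]])

```text
clock: 14.83
eef_pos: [0.5134, -0.14, 0.1967]
tool_rot: [0.532, 0.847, 0.0, -0.001]
ft_force: [0.1, -0.0, 0.4]
grip_width: 0.0428
grasp_force: 0.0
```

Request:
apply_moves(targets=[[[0, 0, 0.3, 0, 0], [0, 0, 0.6, 0, 0], [0, 0, 0.9, 0, 0], [0, 0, 0.9, 0, 0], [-0.9, 0, 0.3, 0, 0], [-0.9, 0, 0, 0, 0], [-0.9, 0, 0, 0, 0], [-0.7, 0, 0, 0, 0]]])

```text
clock: 15.5
eef_pos: [0.3755, -0.1401, 0.3173]
tool_rot: [0.532, 0.847, 0.0, -0.0]
ft_force: [-1.0, 0.1, 0.0]
grip_width: 0.0427
grasp_force: 0.0
```

```bash
python3 s.py; python3 - <<'E'
from h import *
p,d=imaging.camera("scene");t,_=imaging.camera("top")
a=cv2.resize(p[120:240,220:340],(400,400),interpolation=cv2.INTER_CUBIC);b=cv2.resize(t[190:310,280:400],(400,400),interpolation=cv2.INTER_CUBIC)
cv2.imwrite("pics/c4.png",np.hstack([a,b]))
E
```

```text
15.5 [ 0.3755 -0.1401  0.3173] th 115.8 j6 43.8 [-1.01  0.11  0.04] [-0.051  0.072 -0.03 ]
```

View pics/c4.png

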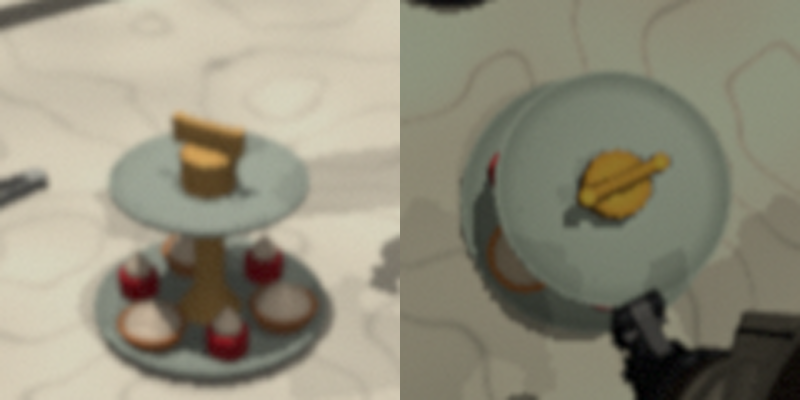

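The nut sits level and flush on the dish at crop (208,170) and (617,185). The gripper is clear of the stand and everything else is in place. Handing in.

```bash
python3 -c "
from h import *
print(order.job_done())"
```

```text
the job is handed in; nothing more can be done
None
```

The brass wing nut is on the spindle: turned backward until it dropped about 5 mm, run down clockwise to the dish, tightened to about 0.36 N m held (0.49 peak reading), then released; the job is handed in at about 15.6 s, with no verdict returned.

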